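# Sweep loose paint caps off the board into the catch tray

## Task

Clear the painting board: with your fingertips, sweep the three loose white caps across the board and through the gap in its far rim, so that all three drop into the metal tray behind it. Only push the caps, do not pick any of them up, and leave the four small paint pots on the board standing where they are.

Things in the scene. Friction and masses are not known exactly. Their poses are not given: they have to be found in the camera images.
- board: fixed raised wooden painting board, 240 mm deep (x) by 420 mm wide (y), flat top 45 mm above the table; origin on the table under its centre; its x axis points across the board to the far rim and the tray, z up. Rims 12 mm high and 10 mm thick stand on its far edge and on both side edges; the near edge has none. The far rim has a gap 170 mm wide in its middle, where the top runs out flat to a drop
- gap (a point): middle of the gap: a point on the board's top at its far edge (120 mm along x from the board's centre); axes as the board's
- tray (a point): centre of the inner floor of the metal tray fixed below the gap, open on top; inside it is 120 mm (x) by 170 mm (y), its floor is 4 mm above the table and 41 mm below the board's top; its two side walls and far wall are 3 mm thick and rise 15 mm above the board's top; axes as the board's
- cap_wide: the widest of three loose white plastic screw caps lying flat on the board (grey spot on top): a disc 38 mm in diameter, 11 mm tall, 14 g; it slides when pushed at the side; origin at the centre of its underside
- cap_middle: the middle one of three loose white plastic screw caps lying flat on the board (grey spot on top): a disc 31 mm in diameter, 15 mm tall, 14 g; it slides when pushed at the side; origin at the centre of its underside
- cap_small: the smallest of three loose white plastic screw caps lying flat on the board (grey spot on top): a disc 25 mm in diameter, 16 mm tall, 14 g; it slides when pushed at the side; origin at the centre of its underside
- pot_a: small closed paint pot standing on the board, 36 mm diameter, 55 mm tall, white with a white lid; bystander, to be left where it is; origin at the centre of its underside, z up
- pot_b: small closed paint pot standing on the board, 36 mm diameter, 50 mm tall, yellow with a white lid; bystander, to be left where it is; origin at the centre of its underside, z up
- pot_c: small closed paint pot standing on the board, 34 mm diameter, 58 mm tall, red with a black lid; bystander, to be left where it is; origin at the centre of its underside, z up
- pot_d: small closed paint pot standing on the board, 36 mm diameter, 48 mm tall, amber glass with a black lid; bystander, to be left where it is; origin at the centre of its underside, z up

How it is judged:
At the end, for the whole second after the job is handed in: All three caps lie at rest inside the tray (each cap's origin within the tray's inner walls and less than 36 mm above its floor), and the four pots stand upright (within 0.2 rad), each less than 20 mm from where it began (x of cap_wide in the frame of tray between -0.06 and 0.06 m and y of cap_wide in the frame of tray between -0.085 and 0.085 m and z of each of cap_wide, cap_middle, cap_small in the frame of tray below 0.036 m and linear speed of each of cap_wide, cap_middle, cap_small below 0.03 m/s and x of cap_middle in the frame of tray between -0.06 and 0.06 m and y of cap_middle in the frame of tray between -0.085 and 0.085 m and x of cap_small in the frame of tray between -0.06 and 0.06 m and y of cap_small in the frame of tray between -0.085 and 0.085 m and angle between each of pot_a, pot_b, pot_c, pot_d's own z axis and vertical below 0.2 rad and distance of each of pot_a, pot_b, pot_c, pot_d from where it was at the start of the episode below 0.02 m); the robot touches nothing.
It fails at once if a cap is lifted: its underside over 18 mm above the board's top while level, or over 30 mm at any tilt (height (world z) of any of cap_wide, cap_middle, cap_small above 0.075 m or (height (world z) of cap_wide above 0.063 m and angle between cap_wide's own z axis and vertical below 0.3 rad) or (height (world z) of cap_middle above 0.063 m and angle between cap_middle's own z axis and vertical below 0.3 rad) or (height (world z) of cap_small above 0.063 m and angle between cap_small's own z axis and vertical below 0.3 rad)).
It fails at once if a paint pot is knocked over or pushed more than 20 mm (angle between any of pot_a, pot_b, pot_c, pot_d's own z axis and vertical above 0.5 rad or distance of any of pot_a, pot_b, pot_c, pot_d from where it was at the start of the episode above 0.02 m).
It also fails if it takes over 67 s, if anything falls off the work surface, if the arm or the gripper's body presses on something with over 40 N, if the wrist force passes 120 N, or if a joint passes its speed limit or range.

## Robot

A 7-joint arm with a two-finger parallel gripper is mounted at the origin on the work surface. World frame = base frame: x ahead of the robot, y to its left, z up, the work surface at z = 0. Lengths are in m, angles in rad, forces in N, time in s.
With the tool pointing down it reaches from about 0.35 to 0.9 m from the base axis. Payload 8.1 kg.
Tool frame: the origin (TCP) lies at the centre of the arm's flange, where the gripper is bolted on; the fingertips stand 178 mm ahead of it and the grasp point (between the pads) lies 159 mm ahead of it; z points along the fingers, y is the line along which they close (so a half turn about z gives the same grasp; the last joint's range is limited). The gripper opens to 92 mm and grips with 3 to 60 N. Pads are 19 mm wide; open, the fingers measure 130 mm over their backs; the gripper's body (75 mm by 190 mm) begins 47 mm behind the grasp point.
Start: joints at [1.235, 0.434, 0.025, 1.573, -0.012, 1.134, -0.075], TCP at [0.144, -0.608, 0.405] pointing down, gripper open.
Joint ranges: [-2.62, 2.62], [-0.44, 2.09], [-1.27, 1.32], [0.08, 2.57], [-1.32, 4.46], [0.12, 2], [-2.74, 2.74]. Speed limits (rad/s): [2.22, 2.22, 3.01, 3.01, 3.14, 3.14, 3.14].

## Interface

Orientations are given as a rotation vector (axis times angle).
In Python, from cell import arm gives the robot as it stands. The module is installed in compiled form; this text tells all that it offers.
- The arm moves only by the shell command python3 -m inch 'ROWS' [FORCE]. ROWS is text: rows parted by semicolons, each of 5 numbers parted by spaces: the shift along the tool's x, y, z in m, then the turn about the tool's z in rad, then the finger opening in m, from 0 to 0.0918. In form: x y z roll fingers; .... A call has 1 to 5 rows; each row is the pose to reach, as a shift and turn from the pose commanded when the call began, along the tool's axes at that moment; what a row does not reach only later rows make up. A row lasts 1/10 s, in which the tool goes at most 50 mm and 8.59 degrees, less where a joint would pass 70% of its speed; a pose out of reach is approached as far as the arm can. A call with a gripper value outside its range is refused whole. The fingers move at their own pace and stop on an object; FORCE is the grip in N (left out, the last holds). Time passes only in rows, so rows that repeat a pose let the fingers close. It gives the time, the measured TCP pose, the force, the opening and the grip force at its end, in the units of the state.
- arm.observe(): the state, without advancing time (a new reading comes with each control period).
- arm.get_image(name): name is "scene" or "top" or "wrist"; returns the picture (400x640x3 uint8, red, green, blue); there is no depth.
- arm.get_calibration(name): a dict with "intrinsics" (3x3 intrinsics, pixels), "distortion" ([k1, k2, p1, p2, k3] as OpenCV has them; the pictures are not rectified), "pose" (4x4, takes a point from camera to world coordinates). Camera axes: x right, y up, looking along -z (the intrinsics and any distortion apply to the point x, -y, -z); pixel columns grow to the right and rows downward; lengths in m; the calibration is good to about 2 mm. A picture is of the moment at which its call begins: read the wrist's pose just before it. get_calibration takes no time and is no camera call; for the wrist camera it gives the pose at the moment of the call.
- arm.sign_off(): hands the job in; it is judged then, once.
Trained networks look in the newest picture that a camera, given by its name, has taken for a name from the list of things; names that differ only in an ending like _2 or _b are one class to them, and where a whole thing is asked for, a point or a joint stands for the part that bears it (a point fixed in the world has none). Each returns a list of dicts, best first, with "conf" (0 to 1); they miss things now and then, are a little off and sometimes report something else, mostly with a low value. They report only what shows in the picture. A call takes as long as a camera call.
- arm.look_for(camera, query): "point" ([row, column] in pixels, amid what is visible of it).
- arm.silhouettes(camera, query): "region" (400x640 bool, what is visible of it) and "point" ([row, column] in pixels, amid what is visible of it).
- arm.place_of(camera, query): "point" ([row, column] in pixels: a listed point, or the origin of a listed thing).
The state is a dict: "clock": time; "joints": joint angles; "dq": joint speeds; "joint_efforts": joint torques, N m; "position": TCP position; "ee_rot": TCP orientation; "force": force on the tool from outside, world axes, zero at the start; "ft_torque": the same for the moment, N m; "width": opening from 0.0 (shut) to 1.0 (fully open); "gripper_force": force on a finger pad.
Only numpy, scipy, OpenCV 4.12 (cv2) and the standard library are available. Lean on these libraries where they do the work, as an engineer would, in place of code of your own. Each camera call takes 0.05 s, during which the arm holds its last target. There are 200 camera calls.

## Working session

There is one attempt and no reset: what is moved stays moved. The work goes in short steps, Python scripts to look and compute and a shell command to move; the robot and the scene stay as the last step left them, time stands still between calls to the robot, and variables do not carry over. Pictures are saved under pics/ and viewed, at most 10 in all, crops included, and the job is handed in when it is done.

```bash
mkdir -p pics
cat > h.py <<'E'
import numpy as np, cv2
from cell import arm
from scipy.spatial.transform import Rotation as R
def ray(cam,pt,z,cal=None):
    c=cal or arm.get_calibration(cam)
    u=cv2.undistortPoints(np.array([[[pt[1],pt[0]]]],float),np.array(c["intrinsics"]),np.array(c["distortion"]))[0,0]
    P=np.array(c["pose"]); d=P[:3,:3]@[u[0],-u[1],-1]; o=P[:3,3]
    return o+d*(z-o[2])/d[2]
def proj(cam,p):
    c=arm.get_calibration(cam);P=np.array(c["pose"]);q=P[:3,:3].T@(np.array(p)-P[:3,3]);q=q*[1,-1,-1]
    return cv2.projectPoints(q.reshape(1,1,3),np.zeros(3),np.zeros(3),np.array(c["intrinsics"]),np.array(c["distortion"]))[0].ravel()[::-1]
def snap(cam,name):
    im=arm.get_image(cam); cv2.imwrite(f"pics/{name}.png",im[:,:,::-1]); return im
E
python3 - <<'E'
from h import *
np.set_printoptions(precision=4,suppress=True)
s=arm.observe(); print(s["position"],s["ee_rot"],s["clock"]); print(R.from_rotvec(s["ee_rot"]).as_matrix())
for cam in ["top","scene"]:
    snap(cam,cam+"0")
    for q,z in [("board",0),("gap",.045),("tray",.004),("cap_wide",.045),("cap_middle",.045),("cap_small",.045),("pot_a",.045),("pot_b",.045),("pot_c",.045),("pot_d",.045)]:
        for d in arm.place_of(cam,q)[:3]:
            print(cam,q,round(d["conf"],2),np.round(d["point"],1),ray(cam,d["point"],z))
E
```

```text
[ 0.1441 -0.6079  0.4039] [-3.1188 -0.3646  0.0006] 0.0
[[ 0.973   0.2306 -0.0005]
 [ 0.2306 -0.973   0.0015]
 [-0.0002 -0.0015 -1.    ]]
top board 0.83 [242.5 315.8] [0.5335 0.0105 0.    ]
top gap 0.96 [172.7 324.6] [ 0.6536 -0.0006  0.045 ]
top tray 0.56 [145.9 326.6] [ 0.7123 -0.005   0.004 ]
top tray 0.44 [204.2 416.9] [ 0.6079 -0.1742  0.004 ]
top cap_wide 0.93 [229.1 258.3] [0.5528 0.11   0.045 ]
top cap_middle 0.59 [236.1 373.3] [ 0.5458 -0.0867  0.045 ]
top cap_small 0.76 [239.2 314.3] [0.5381 0.0144 0.045 ]
top pot_a 0.95 [185.9 226.5] [0.6255 0.1678 0.045 ]
top pot_a 0.7 [294.8 352. ] [ 0.4462 -0.0515  0.045 ]
top pot_a 0.66 [285.9 271.4] [0.4582 0.0843 0.045 ]
top pot_b 0.95 [185.9 226.5] [0.6255 0.1678 0.045 ]
top pot_b 0.7 [294.8 352. ] [ 0.4462 -0.0515  0.045 ]
top pot_b 0.66 [285.9 271.4] [0.4582 0.0843 0.045 ]
top pot_c 0.95 [185.9 226.5] [0.6255 0.1678 0.045 ]
top pot_c 0.7 [294.8 352. ] [ 0.4462 -0.0515  0.045 ]
top pot_c 0.66 [285.9 271.4] [0.4582 0.0843 0.045 ]
top pot_d 0.95 [185.9 226.5] [0.6255 0.1678 0.045 ]
top pot_d 0.7 [294.8 352. ] [ 0.4462 -0.0515  0.045 
[... 411 characters left out ...]
.81 [191.6 347.9] [0.5489 0.0144 0.045 ]
scene pot_a 0.85 [178.1 418.5] [0.4561 0.0867 0.045 ]
scene pot_a 0.81 [156.4 241.3] [ 0.6083 -0.1646  0.045 ]
scene pot_a 0.72 [286.8 402.1] [0.6239 0.1709 0.045 ]
scene pot_b 0.85 [178.1 418.5] [0.4561 0.0867 0.045 ]
scene pot_b 0.81 [156.4 241.3] [ 0.6083 -0.1646  0.045 ]
scene pot_b 0.72 [286.8 402.1] [0.6239 0.1709 0.045 ]
scene pot_c 0.85 [178.1 418.5] [0.4561 0.0867 0.045 ]
scene pot_c 0.81 [156.4 241.3] [ 0.6083 -0.1646  0.045 ]
scene pot_c 0.72 [286.8 402.1] [0.6239 0.1709 0.045 ]
scene pot_d 0.85 [178.1 418.5] [0.4561 0.0867 0.045 ]
scene pot_d 0.81 [156.4 241.3] [ 0.6083 -0.1646  0.045 ]
scene pot_d 0.72 [286.8 402.1] [0.6239 0.1709 0.045 ]
```

View pics/top0.png

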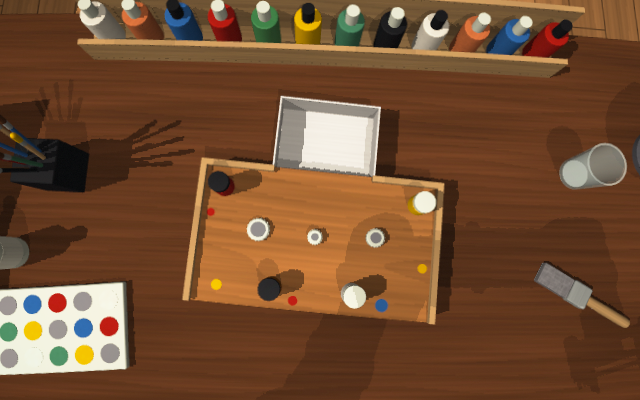

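View pics/scene0.png

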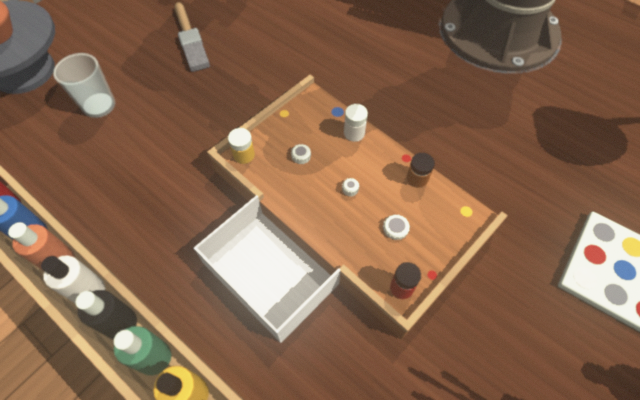

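Run:
```python
from h import *
np.set_printoptions(precision=4,suppress=True)
c=[ray("top",p,.057)[:2] for p in [(158,203),(184,444),(323,434),(299,184)]]
m=np.array([[.12,.21],[.12,-.21],[-.12,-.21],[-.12,.21]])
c=np.array(c);ctr=c.mean(0);H=(m.T@(c-ctr));a=np.arctan2(H[0,1]-H[1,0],H[0,0]+H[1,1])
print(c,ctr,np.degrees(a))
Rm=np.array([[np.cos(a),-np.sin(a)],[np.sin(a),np.cos(a)]])
print(c-(ctr+m@Rm.T))
for n,p in dict(wide=(.5525,.109),mid=(.5465,-.089),small=(.543,.0144),c=(.625,.169),b=(.608,-.165),d=(.457,.0855),a=(.446,-.0515),gap=(.656,.002)).items(): print(n,(np.array(p)-ctr)@Rm)
for q in ["pot_a","pot_b","pot_c","pot_d"]:
  for cam in ["top"]:
    for d in arm.place_of(cam,q): print(q,round(d["conf"],2),ray(cam,d["point"],.045))
```

```text
[[ 0.6706  0.2081]
 [ 0.6381 -0.2077]
 [ 0.4028 -0.1884]
 [ 0.4342  0.2259]] [0.5364 0.0095] -4.423945314415203
[[-0.0016 -0.0015]
 [-0.0018  0.0015]
 [ 0.0022  0.0022]
 [ 0.0012 -0.0022]]
wide [0.0083 0.1004]
mid [ 0.0176 -0.0974]
small [0.0062 0.0054]
c [0.076  0.1659]
b [ 0.0848 -0.1685]
d [-0.0851  0.0697]
a [-0.0855 -0.0678]
gap [0.1198 0.0017]
pot_a 0.95 [0.6255 0.1678 0.045 ]
pot_a 0.7 [ 0.4462 -0.0515  0.045 ]
pot_a 0.66 [0.4582 0.0843 0.045 ]
pot_a 0.65 [ 0.5959 -0.1605  0.045 ]
pot_b 0.95 [0.6255 0.1678 0.045 ]
pot_b 0.7 [ 0.4462 -0.0515  0.045 ]
pot_b 0.66 [0.4582 0.0843 0.045 ]
pot_b 0.65 [ 0.5959 -0.1605  0.045 ]
pot_c 0.95 [0.6255 0.1678 0.045 ]
pot_c 0.7 [ 0.4462 -0.0515  0.045 ]
pot_c 0.66 [0.4582 0.0843 0.045 ]
pot_c 0.65 [ 0.5959 -0.1605  0.045 ]
pot_d 0.95 [0.6255 0.1678 0.045 ]
pot_d 0.7 [ 0.4462 -0.0515  0.045 ]
pot_d 0.66 [0.4582 0.0843 0.045 ]
pot_d 0.65 [ 0.5959 -0.1605  0.045 ]
```

```bash
cat >> h.py <<'E'
np.set_printoptions(precision=4,suppress=True)
C=np.array([.5364,.0095]);A=np.radians(-4.42)
RB=np.array([[np.cos(A),-np.sin(A)],[np.sin(A),np.cos(A)]])
def to(bx,by,z,deg):
    s=arm.observe();M=R.from_rotvec(s["ee_rot"]).as_matrix()
    p=np.r_[C+RB@[bx,by],z]
    yaw=np.arctan2(M[1,0],M[0,0]); roll=-(np.radians(deg)+A-yaw)
    print("t",round(s["clock"],2),"board",(np.array(s["position"][:2])-C)@RB,"z",round(s["position"][2],4),"yaw_b",round(np.degrees(yaw-A),1),"w",s["width"],"F",np.array(s["force"]))
    print("delta",M.T@(p-s["position"]),"roll",round((roll+np.pi)%(2*np.pi)-np.pi,3))
E
python3 -c "
from h import *
to(-.018,-.120,.31,32.7)"
```

```text
t 1.3 board [-0.3435 -0.646 ] z 0.4047 yaw_b 17.8 w 1.0011640012688265 F [ 0.7274 -0.2811 -1.3086]
delta [ 0.4703 -0.4018  0.0947] roll -0.261
```

```bash
python3 -m inch '0.47 -0.402 0.08 -0.26 0.02; 0.47 -0.402 0.08 -0.26 0.02; 0.47 -0.402 0.08 -0.26 0.02; 0.47 -0.402 0.08 -0.26 0.02; 0.47 -0.402 0.08 -0.26 0.02' 5
python3 -c "
from h import *
to(-.018,-.120,.31,32.7)"
```

```text
clock: 1.8
position: [0.2911, -0.4062, 0.3727]
ee_rot: [3.046, 0.766, 0.0]
force: [0.5, -0.7, 0.1]
width: 0.615
gripper_force: 0.0
t 1.8 board [-0.2126 -0.4334] z 0.3727 yaw_b 32.6 w 0.6151163722125123 F [ 0.549  -0.6983  0.0706]
delta [ 0.3328 -0.1591  0.0626] roll -0.001
```

```bash
python3 -m inch '0.332 -0.159 0.06 0 0.02; 0.332 -0.159 0.06 0 0.02; 0.332 -0.159 0.06 0 0.02; 0.332 -0.159 0.06 0 0.02; 0.332 -0.159 0.06 0 0.02'
python3 -c "
from h import *
to(-.018,-.120,.31,32.7)"
```

```text
clock: 2.3
position: [0.4369, -0.2071, 0.3325]
ee_rot: [3.046, 0.765, 0.001]
force: [0.3, -0.8, 0.3]
width: 0.228
gripper_force: 0.0
t 2.3 board [-0.0825 -0.2236] z 0.3325 yaw_b 32.6 w 0.22803535473285627 F [ 0.3058 -0.7699  0.2626]
delta [ 0.1102 -0.0525  0.0225] roll -0.001
```

```bash
python3 -m inch '0.11 -0.052 0.02 0 0.02; 0.11 -0.052 0.02 0 0.02; 0.11 -0.052 0.02 0 0.02; 0.11 -0.052 0.02 0 0.02; 0.11 -0.052 0.02 0 0.02'
python3 - <<'E'
from h import *
to(-.018,-.120,.228,32.7)
snap("wrist","w1")
for cam in ["wrist"]:
  for q in ["cap_middle","cap_small","cap_wide","gap"]:
    for d in arm.place_of(cam,q)[:2]:
        p=ray(cam,d["point"],.045)[:2]; print(q,round(d["conf"],2),np.round(d["point"]),p,(p-C)@RB)
E
```

```text
clock: 2.8
position: [0.5083, -0.1108, 0.3123]
ee_rot: [3.046, 0.768, -0.001]
force: [0.2, -1.8, -0.3]
width: 0.219
gripper_force: 0.0
t 2.8 board [-0.0188 -0.1222] z 0.3123 yaw_b 32.7 w 0.21900131385033714 F [ 0.2216 -1.7686 -0.2913]
delta [ 0.0019 -0.0014  0.0843] roll 0.0
cap_middle 0.77 [144. 313.] [ 0.5457 -0.092 ] [ 0.0171 -0.1005]
cap_small 0.57 [ 78. 185.] [0.5444 0.0131] [0.0077 0.0042]
```

View pics/w1.png

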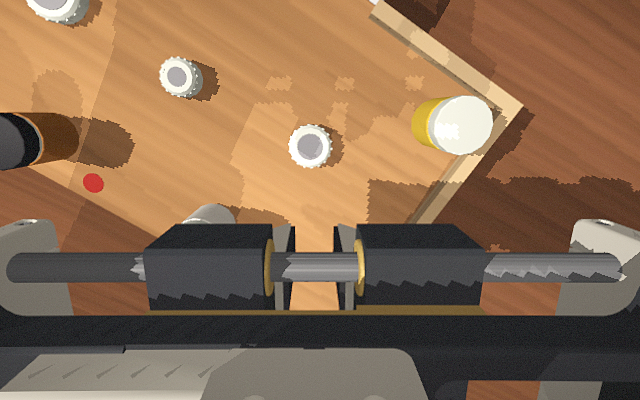

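```bash
python3 -m inch '0 0 0.045 0 0.02; 0 0 0.075 0 0.02; 0 0 0.084 0 0.02; 0 0 0.084 0 0.02; 0.01 0 0.084 0 0.02'
python3 -c "
from h import *
to(.107,-.04,.228,32.7)"
```

```text
clock: 3.55
position: [0.517, -0.107, 0.2295]
ee_rot: [3.047, 0.763, -0.0]
force: [0.4, -0.0, -0.2]
width: 0.213
gripper_force: 0.0
t 3.55 board [-0.0104 -0.1177] z 0.2295 yaw_b 32.5 w 0.21313109697400964 F [ 0.3963 -0.0137 -0.1919]
delta [ 0.1407 -0.0023  0.0014] roll -0.003
```

```bash
python3 -m inch '0.01 0 0.001 0 0.02; 0.02 0 0.001 0 0.02; 0.03 0 0.001 0 0.02; 0.04 0 0.001 0 0.02; 0.05 0 0.001 0 0.02' >/dev/null
python3 -m inch '0.008 0 0 0 0.02; 0.016 0 0 0 0.02; 0.024 0 0 0 0.02; 0.032 0 0 0 0.02; 0.04 0 0 0 0.02'
python3 - <<'E'
from h import *
to(.107,-.04,.228,32.7)
snap("wrist","w2")
E
```

```text
clock: 4.55
position: [0.5969, -0.0633, 0.2274]
ee_rot: [3.047, 0.766, -0.0]
force: [-0.0, -0.4, 1.3]
width: 0.217
gripper_force: 0.1
t 4.55 board [ 0.066 -0.068] z 0.2274 yaw_b 32.6 w 0.21675666361016535 F [-0.0288 -0.358   1.3436]
delta [ 0.0496 -0.0014 -0.0006] roll -0.001
```

View pics/w2.png

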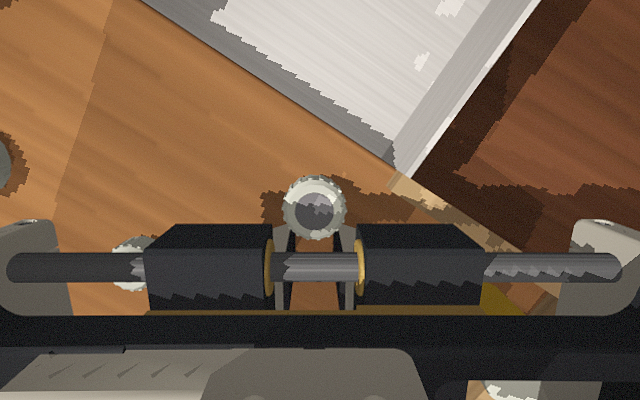

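```bash
python3 -m inch '0.008 -0.003 0 0 0.02; 0.016 -0.006 0 0 0.02; 0.024 -0.009 0 0 0.02; 0.032 -0.012 0 0 0.02; 0.04 -0.014 0 0 0.02'
python3 -m inch '0.008 -0.001 0 0 0.02; 0.016 -0.002 0 0 0.02; 0.024 -0.002 0 0 0.02; 0.028 -0.002 0 0 0.02; 0.028 -0.002 0 0 0.02'
python3 - <<'E'
from h import *
to(-.1,.0,.31,0)
snap("wrist","w3"); 
for d in arm.place_of("wrist","cap_middle")[:2]: print(d["conf"],d["point"])
snap("scene","s3")
for q in ["cap_middle","cap_small","cap_wide"]:
  for d in arm.place_of("scene",q)[:2]: print(q,d["conf"],d["point"])
E
```

```text
clock: 5.1
position: [0.6255, -0.0315, 0.2275]
ee_rot: [-3.046, -0.767, 0.0]
force: [0.4, -0.3, 0.7]
width: 0.219
gripper_force: 0.0
clock: 5.6
position: [0.6493, -0.0169, 0.2274]
ee_rot: [-3.047, -0.767, -0.001]
force: [-1.0, 0.6, -0.7]
width: 0.218
gripper_force: 0.0
t 5.6 board [ 0.1146 -0.0177] z 0.2274 yaw_b 32.7 w 0.21778494979326488 F [-0.9529  0.6201 -0.7226]
delta [-0.171  -0.1307 -0.0827] roll 0.57
0.85 [197.3, 311.3]
cap_middle 0.36 [286.7, 402.1]
cap_wide 0.87 [228.3, 395.6]
```

View pics/w3.png

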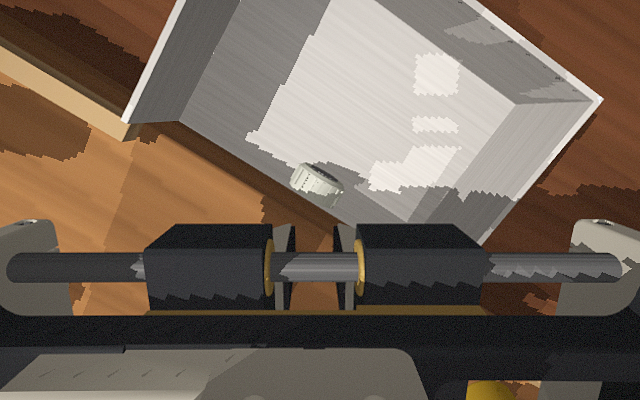

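```bash
python3 -m inch '0 0 -0.045 0 0.024; 0 0 -0.085 0 0.024; 0 0 -0.085 0.1 0.024; 0 0 -0.085 0.25 0.024; 0 0 -0.085 0.4 0.024' >/dev/null
python3 -m inch '0 0 0 0.15 0.024; 0 0 0 0.3 0.024; 0 0 0 0.45 0.024; 0 0 0 0.6 0.024; 0 0 0 0.725 0.024'
python3 - <<'E'
from h import *
to(-.028,.125,.31,-31.8)
for q in ["cap_wide","cap_small","cap_middle"]:
  snap("top","t4")
  for d in arm.place_of("top",q)[:2]:
        p=ray("top",d["point"],.045)[:2]; print(q,d["conf"],np.round(d["point"]),(p-C)@RB)
E
```

```text
clock: 6.9
position: [0.6486, -0.0174, 0.3125]
ee_rot: [2.983, -0.986, 0.0]
force: [0.2, 0.3, 0.4]
width: 0.26
gripper_force: 0.0
t 6.9 board [ 0.1139 -0.0182] z 0.3125 yaw_b -32.2 w 0.260285463603879 F [0.1632 0.2681 0.3516]
delta [-0.1964 -0.0457  0.0025] roll -0.006
cap_wide 0.61 [229. 258.] [0.0087 0.1018]
cap_small 0.68 [239. 312.] [0.0019 0.0095]
cap_middle 0.31 [284. 272.] [-0.0807  0.0679]
```

```bash
python3 -m inch '-0.196 -0.046 0.002 0 0.024; -0.196 -0.046 0.002 0 0.024; -0.196 -0.046 0.002 0 0.024; -0.196 -0.046 0.002 0 0.024; -0.196 -0.046 0.002 0 0.024' >/dev/null
python3 -m inch '0 0 0 0 0.024; 0 0 0 0 0.024'
python3 - <<'E'
from h import *
to(-.028,.124,.228,-31.8)
snap("wrist","w5")
for q in ["cap_small","cap_wide"]:
    for d in arm.place_of("wrist",q)[:2]:
        p=ray("wrist",d["point"],.045)[:2]; print(q,round(d["conf"],2),np.round(d["point"]),(p-C)@RB)
E
```

```text
clock: 7.9
position: [0.5187, 0.1346, 0.3106]
ee_rot: [2.986, -0.977, 0.002]
force: [0.1, -0.8, 1.1]
width: 0.261
gripper_force: 0.0
t 7.9 board [-0.0273  0.1233] z 0.3106 yaw_b -31.8 w 0.26124651170228325 F [ 0.0604 -0.7943  1.106 ]
delta [-0.001  -0.0002  0.0826] roll -0.001
cap_small 0.95 [ 77. 424.] [0.0091 0.0055]
cap_wide 0.89 [147. 311.] [0.0094 0.1023]
```

View pics/w5.png

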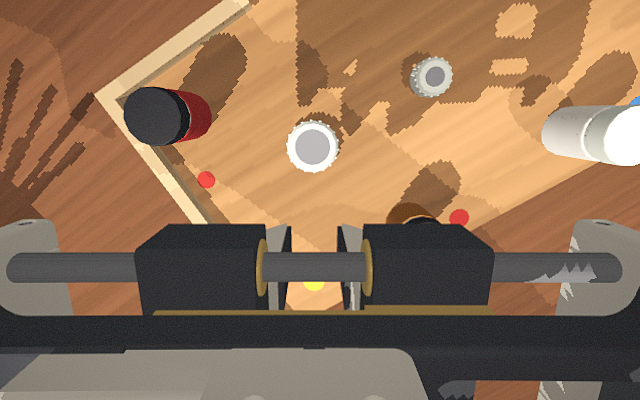

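```bash
python3 -m inch '0 0 0.045 0 0.024; 0 0 0.075 0 0.024; 0 0 0.084 0 0.024; 0 0 0.084 0 0.024; 0.008 0 0.084 0 0.024'
python3 -m inch '0.01 0 0 0 0.024; 0.02 0 0 0 0.024; 0.028 0 0 0 0.024; 0.036 0 0 0 0.024; 0.044 0 0 0 0.024' 
python3 -m inch '0.008 0 0 0 0.024; 0.016 0 0 0 0.024; 0.024 0 0 0 0.024; 0.032 0 0 0 0.024; 0.04 0 0 0 0.024'
python3 - <<'E'
from h import *
to(.115,.02,.2265,-31.8)
snap("wrist","w6")
E
```

```text
clock: 8.55
position: [0.5246, 0.1312, 0.2272]
ee_rot: [-2.986, 0.976, -0.0]
force: [0.2, 0.6, 0.7]
width: 0.261
gripper_force: 0.0
clock: 9.05
position: [0.5604, 0.1044, 0.2266]
ee_rot: [-2.986, 0.977, -0.0]
force: [-0.5, 0.3, -0.2]
width: 0.258
gripper_force: 0.2
clock: 9.55
position: [0.5925, 0.0809, 0.2264]
ee_rot: [2.986, -0.977, -0.0]
force: [-0.0, 0.3, 0.5]
width: 0.261
gripper_force: 0.2
t 9.55 board [0.0505 0.0755] z 0.2264 yaw_b -31.8 w 0.26088867156061496 F [-0.045   0.3403  0.4658]
delta [ 0.0841  0.0132 -0.0001] roll -0.0
```

View pics/w6.png

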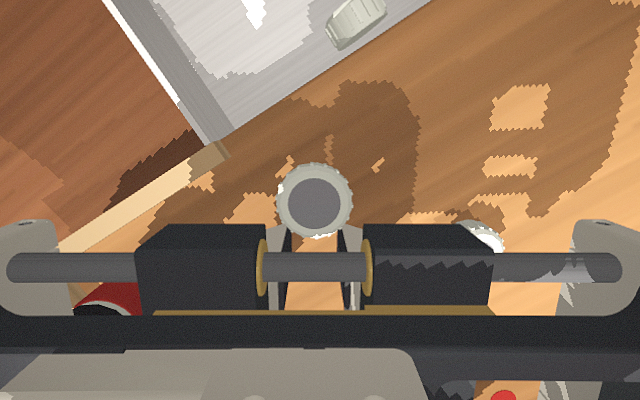

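```bash
python3 -m inch '0.008 0.002 0 0 0.024; 0.016 0.004 0 0 0.024; 0.024 0.006 0 0 0.024; 0.032 0.008 0 0 0.024; 0.04 0.01 0 0 0.024'
python3 -m inch '0.008 0 0 0 0.024; 0.016 0 0 0 0.024; 0.024 0 0 0 0.024; 0.032 0 0 0 0.024; 0.04 0 0 0 0.024'
python3 -m inch '0 0 -0.05 0 0.016; 0 0 -0.085 0 0.016; 0 0 -0.085 0 0.016; 0 0 -0.085 0 0.016; 0 0 -0.085 -0.1 0.016'
python3 - <<'E'
from h import *
to(-.035,.005,.31,0)
snap("wrist","w7")
E
```

```text
clock: 10.1
position: [0.6189, 0.0489, 0.2264]
ee_rot: [2.986, -0.977, 0.0]
force: [-0.8, -1.0, 0.6]
width: 0.26
gripper_force: 0.1
clock: 10.6
position: [0.6512, 0.0256, 0.2264]
ee_rot: [-2.986, 0.976, -0.0]
force: [-0.3, 0.2, -0.4]
width: 0.266
gripper_force: 0.0
clock: 11.1
position: [0.6503, 0.026, 0.3103]
ee_rot: [3.031, -0.825, -0.002]
force: [0.3, 0.2, 0.1]
width: 0.177
gripper_force: 0.0
t 11.1 board [0.1123 0.0252] z 0.3103 yaw_b -26.0 w 0.1770633924762949 F [0.3126 0.1576 0.0658]
delta [-0.1235  0.0828  0.0006] roll -0.454
```

View pics/w7.png

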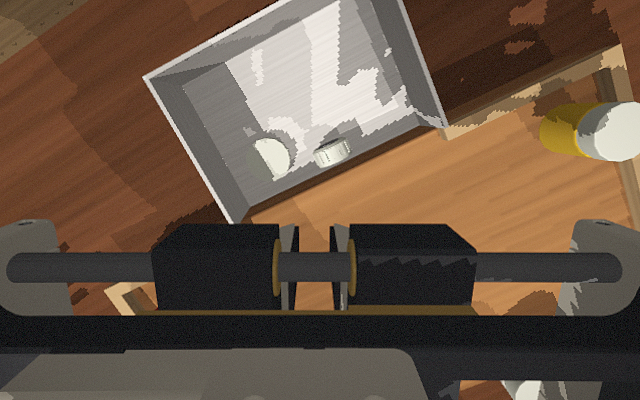

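Run:
```python
from h import *
to(-.027,.019,.311,-22.4)
```

```text
t 11.15 board [0.1122 0.025 ] z 0.31 yaw_b -25.5 w 0.1766214679648632 F [ 0.2484 -0.2185  1.0102]
delta [-0.123   0.0655 -0.0007] roll -0.055
```

```bash
python3 -m inch '-0.123 0.065 0 -0.055 0.016; -0.123 0.065 0 -0.055 0.016; -0.123 0.065 0 -0.055 0.016; -0.123 0.065 0 -0.055 0.016; -0.123 0.065 0 -0.055 0.016' >/dev/null
python3 -m inch '0 0 0 0 0.016; 0 0 0 0 0.016'
python3 - <<'E'
from h import *
to(-.027,.019,.2265,-22.4)
snap("wrist","w8")
M=R.from_rotvec(arm.observe()["ee_rot"]).as_matrix();t=np.array(arm.observe()["position"])
for d in arm.place_of("wrist","cap_small")[:2]:
    p=ray("wrist",d["point"],.045); print(round(d["conf"],2),np.round(d["point"]),(p[:2]-C)@RB,"tool",M.T@(p-t))
E
```

```text
clock: 11.85
position: [0.5128, 0.0323, 0.3111]
ee_rot: [-3.052, 0.744, -0.0]
force: [0.3, -0.1, 0.1]
width: 0.173
gripper_force: 0.0
t 11.85 board [-0.0253  0.0209] z 0.3111 yaw_b -23.0 w 0.17328971083286968 F [ 0.2573 -0.08    0.0702]
delta [-0.0009  0.0024  0.0846] roll -0.01
0.88 [155. 314.] [0.0074 0.006 ] tool [0.036  0.0008 0.2661]
```

```bash
python3 -m inch '0 0.001 0.045 0 0.016; 0 0.001 0.075 0 0.016; 0 0.001 0.084 0 0.016; 0 0.001 0.084 0 0.016; 0.008 0.001 0.084 0 0.016'
python3 -m inch '0.01 0 0 0 0.016; 0.02 0 0 0 0.016; 0.028 0 0 0 0.016; 0.036 0 0 0 0.016; 0.044 0 0 0 0.016' 
python3 -m inch '0.008 0 0 0 0.016; 0.016 0 0 0 0.016; 0.024 0 0 0 0.016; 0.032 0 0 0 0.016; 0.04 0 0 0 0.016'
python3 - <<'E'
from h import *
to(.112,-.037,.2265,-22.4)
snap("wrist","w9")
E
```

```text
clock: 12.45
position: [0.5186, 0.0282, 0.2283]
ee_rot: [-3.053, 0.741, -0.0]
force: [-0.1, -0.8, 0.4]
width: 0.175
gripper_force: 0.0
clock: 12.95
position: [0.5581, 0.0071, 0.2276]
ee_rot: [-3.052, 0.743, -0.0]
force: [-0.2, -0.0, 0.3]
width: 0.177
gripper_force: 0.1
clock: 13.45
position: [0.5935, -0.0111, 0.2274]
ee_rot: [3.053, -0.743, -0.0]
force: [0.1, 0.1, 0.2]
width: 0.176
gripper_force: 0.1
t 13.45 board [ 0.0586 -0.0162] z 0.2274 yaw_b -22.9 w 0.1762967575649371 F [0.0973 0.1158 0.1711]
delta [ 0.0573 -0.0016  0.0009] roll -0.009
```

View pics/w9.png

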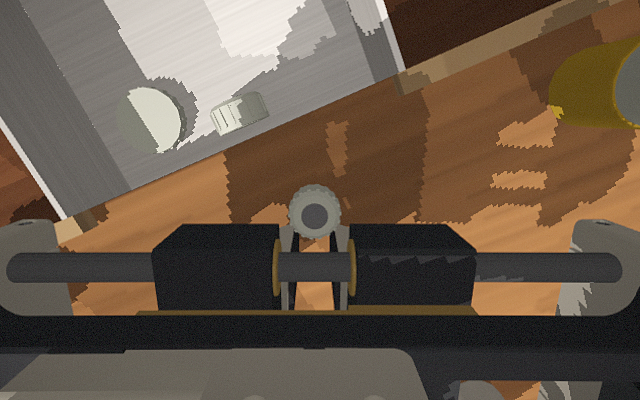

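```bash
python3 -m inch '0.008 0 0 0 0.016; 0.016 0 0 0 0.016; 0.024 0 0 0 0.016; 0.032 0 0 0 0.016; 0.04 0 0 0 0.016' >/dev/null
python3 -m inch '0.008 0 0 0 0.016; 0.016 0 0 0 0.016; 0.022 0 0 0 0.016; 0.026 0 0 0 0.016; 0.026 0 0 0 0.016'
python3 -m inch '0 0 -0.05 0 0.016; 0 0 -0.1 0 0.016; 0 0 -0.12 0 0.016; 0 0 -0.12 0 0.016; -0.04 0 -0.12 0 0.016'
python3 - <<'E'
from h import *
to(0,0,.31,0)
snap("wrist","w10")
E
```

```text
clock: 14.5
position: [0.652, -0.0415, 0.2274]
ee_rot: [3.052, -0.743, 0.0]
force: [-0.8, 0.8, -0.3]
width: 0.176
gripper_force: 0.0
clock: 15.0
position: [0.6179, -0.025, 0.3473]
ee_rot: [3.05, -0.748, 0.005]
force: [0.0, 0.1, -0.2]
width: 0.176
gripper_force: 0.0
t 15.0 board [ 0.0839 -0.0281] z 0.3473 yaw_b -23.1 w 0.17582956331315458 F [ 0.0182  0.1381 -0.1654]
delta [-0.0883  0.0071  0.037 ] roll -0.404
```

View pics/w10.png

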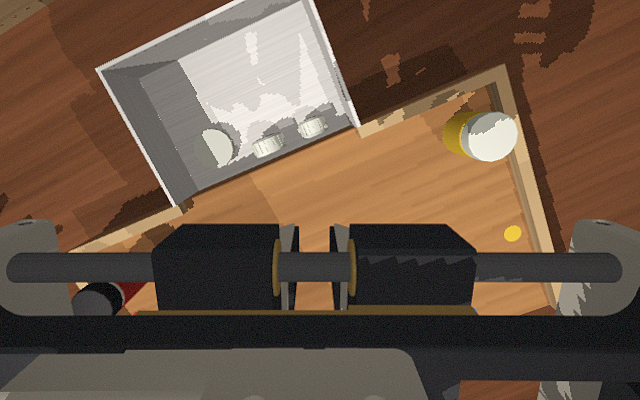

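```bash
python3 -m inch '-0.2 0 -0.02 0 0.016; -0.2 0 -0.02 0 0.016; -0.2 0 -0.02 0 0.016; -0.2 0 -0.02 0 0.016; -0.2 0 -0.02 0 0.016' >/dev/null
cat > chk.py <<'E'
from h import *
for cam in ["top","scene","wrist"]:
    arm.get_image(cam)
    for q in ["cap_wide","cap_middle","cap_small"]:
        for d in arm.place_of(cam,q)[:2]:
            p=ray(cam,d["point"],.015)[:2]; print(cam,q,"origin",round(d["conf"],2),np.round(d["point"]),"tray",(p-C)@RB-[.18,0])
        for d in arm.silhouettes(cam,q)[:2]:
            rc=np.argwhere(d["region"])
            if len(rc)<8: continue
            b=np.array([(ray(cam,x,.015)[:2]-C)@RB-[.18,0] for x in rc[::3]])
            print(cam,q,"sil",round(d["conf"],2),len(rc),"x",b[:,0].min(),b[:,0].max(),"y",b[:,1].min(),b[:,1].max())
to(0,0,.31,0)
E
python3 chk.py
```

```text
top cap_wide origin 0.74 [153. 300.] tray [-0.0255  0.0455]
top cap_wide sil 0.68 348 x -0.04628380241330324 -0.008237736729348966 y 0.0292623414278861 0.06663047089870905
top cap_middle origin 0.59 [143. 325.] tray [-0.0013  0.0025]
top cap_middle origin 0.47 [167. 324.] tray [-0.0453 -0.    ]
top cap_middle sil 0.61 186 x -0.05306837042147816 -0.030731639117884707 y -0.017849936288394222 0.009842520011116594
top cap_small origin 0.58 [176. 353.] tray [-0.0577 -0.0541]
scene cap_wide origin 0.57 [275. 304.] tray [-0.0278  0.0464]
scene cap_wide sil 0.63 491 x -0.044164720249274064 -0.006102169432282534 y 0.031800901377891634 0.06926792752551647
scene cap_middle origin 0.59 [243. 292.] tray [-0.0521 -0.005 ]
scene cap_middle origin 0.56 [225. 276.] tray [-0.0555 -0.046 ]
scene cap_middle sil 0.54 211 x -0.053600892635521785 -0.034783634042870076 y -0.01974133150803115 0.01051837245063812
scene cap_small origin 0.62 [226. 272.] tray [-0.0499 -0.0498]
scene cap_small sil 0.59 193 x -0.05443001772201253 -0.03510868627100647 y -0.06413113273759495 -0.03557251247519544Traceback (most recent call last):
  File "chk.py", line 10, in <module>
    b=np.array([(ray(cam,x,.015)[:2]-C)@RB-[.18,0] for x in rc[::3]])
                 ~~~^^^^^^^^^^^^
  File "h.py", line 5, in ray
    c=cal or arm.get_calibration(cam)
             ~~~~~~~~~~~~~~~~~~~^^^^^
ValueError: time passes only in moves, steps and waits
```

Run:
```python
from h import *
im=snap("scene","s11").astype(int)
def prof(y,z,xs):
    out=[]
    for x in xs:
        w=C+RB@[x,y]; r,c=proj("scene",[w[0],w[1],z]); v=cv2.getRectSubPix(im.astype(np.uint8),(1,1),(float(c),float(r)))[0,0]; out.append((int(v.sum()//3),int(v[0])-int(v[2])))
    return out
xs=np.arange(.104,.18,.003)
print("tray x",np.round((xs-.18)*1000).astype(int))
for z in [.045,.004]:
  for y in [.02,-.025,-.004,-.05]:
    print(z,y," ".join(f"{a}/{b}" for a,b in prof(y,z,xs)))
print(arm.get_calibration("scene")["pose"],arm.get_calibration("top")["pose"][:3])
```

```text
tray x [-76 -73 -70 -67 -64 -61 -58 -55 -52 -49 -46 -43 -40 -37 -34 -31 -28 -25
 -22 -19 -16 -13 -10  -7  -4  -1]
0.045 0.02 153/108 156/110 160/111 160/111 156/106 147/98 107/56 96/39 95/37 95/36 140/23 203/21 220/17 223/16 225/16 203/20 201/21 227/12 231/11 231/11 231/12 232/11 234/10 244/4 245/3 244/4
0.045 -0.025 150/107 157/109 159/112 159/111 156/108 148/99 110/60 94/38 93/37 96/35 132/23 161/20 207/22 212/20 219/16 200/20 209/15 229/13 230/11 230/12 232/11 243/4 244/4 244/4 244/4 244/5
0.045 -0.004 151/108 156/110 161/111 161/111 156/106 148/98 111/56 95/39 98/37 121/33 214/19 230/14 230/14 231/14 193/22 132/17 136/18 156/17 183/19 190/19 239/7 245/3 244/4 245/3 245/3 244/4
0.045 -0.05 150/105 154/110 157/113 158/110 156/109 155/107 113/66 91/38 92/37 93/34 141/23 204/22 183/21 180/20 167/20 140/17 142/16 171/17 186/18 232/10 243/5 244/4 243/5 243/4 243/5 243/5
0.004 0.02 154/105 145/96 106/53 95/37 94/36 96/35 120/24 140/16 138/15 142/15 172/17 227/12 230/11 233/10 239/7 244/4 243/4 237/8 240/7 243/5 245/3 245/3 244/4 244/4 245/3 245/3
0.004 -0.025 154/107 146/95 109/56 95/37 95/39 98/34 139/27 193/22 183/23 175/21 169/20 142/17 140/17 146/16 170/17 185/18 205/17 238/8 244/3 244/4 244/3 244/3 244/4 244/3 245/3 245/3
0.004 -0.004 156/107 145/95 105/54 94/37 96/38 104/33 211/22 245/3 244/5 243/5 242/7 202/19 121/16 116/16 144/18 167/19 227/12 232/11 232/11 243/5 245/3 245/3 244/4 244/4 245/3 245/3
0.004 -0.05 155/106 146/97 108/56 93/39 94/37 98/35 195/24 241/9 244/4 244/5 240/9 214/18 137/17 127/16 155/16 213/15 229/12 234/10 244/5 244/5 244/4 244/4 243/4 244/4 244/4 244/4
[[-0.6393 -0.6739  0.3703  0.858 ]
 [ 0.769  -0.5577  0.3126  0.2179]
 [-0.0042  0.4846  0.8748  0.6602]
 [ 0.      0.      0.      1.    ]] [[ 0.0233  0.9917 -0.1262  0.5189]
 [-0.9989  0.0281  0.0364  0.0293]
 [ 0.0397  0.1252  0.9913  0.7418]]
```

```bash
python3 -m inch '0 0 0 -0.1 0; 0 0 0 -0.2 0; 0 0 0 -0.3 0; 0 0 0 -0.4 0; 0 0 0 -0.4 0'
python3 -c "
from h import *
to(.138,-.004,.30,0)"
```

```text
clock: 17.05
position: [0.4384, 0.0691, 0.3675]
ee_rot: [-3.139, 0.119, -0.0]
force: [1.0, 0.1, -1.0]
width: 0.005
gripper_force: 0.0
t 17.05 board [-0.1023  0.0519] z 0.3675 yaw_b 0.1 w 0.004909528064761513 F [ 1.0355  0.1301 -0.9662]
delta [0.2402 0.0562 0.0675] roll 0.001
```

```bash
python3 -m inch '0.24 0.056 0.067 0 0; 0.24 0.056 0.067 0 0; 0.24 0.056 0.067 0 0; 0.24 0.056 0.067 0 0; 0.24 0.056 0.067 0 0' >/dev/null
python3 -m inch '0.01 0 0 0 0; 0.01 0 0 0 0; 0.01 0 0 0 0'
python3 -c "
from h import *
to(.138,-.004,.222,0)"
```

```text
clock: 17.85
position: [0.6776, -0.0036, 0.3019]
ee_rot: [-3.139, 0.122, 0.001]
force: [-0.1, 0.0, -1.1]
width: 0.002
gripper_force: 0.0
t 17.85 board [ 0.1418 -0.0022] z 0.3019 yaw_b -0.0 w 0.0018631863284874854 F [-0.0666  0.0281 -1.1406]
delta [-0.0037  0.0018  0.0799] roll -0.001
```

```bash
python3 -m inch '-0.003 0.002 0.05 0 0; -0.003 0.002 0.075 0 0; -0.003 0.002 0.083 0 0; -0.003 0.002 0.085 0 0; -0.003 0.002 0.085 0 0'
python3 -m inch '0 0 0.001 0 0; 0 0 0.002 0 0; 0 0 0.002 0 0'
python3 -m inch '0 0 0.001 0 0; 0 0 0.002 0 0; 0 0 0.002 0 0'
python3 -c "
from h import *
to(.138,-.004,.213,0)"
```

```text
clock: 18.35
position: [0.6755, -0.0057, 0.2186]
ee_rot: [-3.139, 0.121, -0.003]
force: [0.6, -0.5, -0.2]
width: 0.008
gripper_force: 0.0
clock: 18.65
position: [0.6754, -0.0062, 0.2155]
ee_rot: [-3.139, 0.122, -0.002]
force: [0.3, -0.0, 0.6]
width: 0.003
gripper_force: 0.0
clock: 18.95
position: [0.6754, -0.0062, 0.213]
ee_rot: [-3.139, 0.121, -0.001]
force: [-1.8, -0.3, 1.2]
width: 0.006
gripper_force: 0.7
t 18.95 board [ 0.1398 -0.005 ] z 0.213 yaw_b -0.0 w 0.005754484023310655 F [-1.8388 -0.2745  1.2425]
delta [-0.0018 -0.001   0.    ] roll -0.0
```

```bash
python3 -m inch '0 0 0.001 0 0; 0 0 0.001 0 0'
python3 -m inch '0 0 0.001 0 0; 0 0 0.001 0 0'
```

```text
clock: 19.15
position: [0.6757, -0.0062, 0.2129]
ee_rot: [-3.139, 0.122, -0.003]
force: [-1.6, -0.5, 8.2]
width: 0.003
gripper_force: 4.0
clock: 19.35
position: [0.6761, -0.0062, 0.2127]
ee_rot: [-3.139, 0.121, -0.005]
force: [-2.4, -0.0, 13.8]
width: 0.005
gripper_force: 6.8
```

Firm contact (14 N) on the top of the cap; drag forward.

```bash
python3 -m inch '0.004 0 0 0 0; 0.008 0 0 0 0; 0.012 0 0 0 0; 0.018 0 0 0 0; 0.024 0 0 0 0'
python3 -m inch '0.006 0 0 0 0; 0.012 0 0 0 0; 0.012 0 -0.04 0 0; 0.012 0 -0.09 0 0; -0.1 0 -0.1 0 0'
python3 -m inch '-0.2 0 0 0 0; -0.2 0 0 0 0; -0.2 0 0 0 0; -0.2 0 0 0 0; -0.2 0 0 0 0' >/dev/null
sed -i 's/,"wrist"\]/]/' chk.py; python3 chk.py
```

```text
clock: 19.85
position: [0.7002, -0.0081, 0.212]
ee_rot: [-3.139, 0.121, -0.004]
force: [0.4, 0.1, 1.4]
width: 0.006
gripper_force: 1.0
clock: 20.35
position: [0.6684, -0.0054, 0.3126]
ee_rot: [-3.137, 0.124, -0.027]
force: [0.5, 0.5, 0.1]
width: 0.007
gripper_force: 0.0
top cap_wide origin 0.88 [156. 295.] tray [-0.0306  0.055 ]
top cap_wide sil 0.78 362 x -0.04608810699129423 -0.006770943575559241 y 0.031266345405976774 0.06822924200082657
top cap_middle origin 0.72 [151. 326.] tray [-0.016  -0.0008]
top cap_middle origin 0.43 [207. 415.] tray [-0.1008 -0.1717]
top cap_middle sil 0.83 224 x -0.03813275541785058 -0.006730030158801692 y -0.016241770517365403 0.011535984038798018
top cap_small origin 0.67 [145. 324.] tray [-0.0051  0.0045]
top cap_small origin 0.49 [174. 348.] tray [-0.0547 -0.0441]
scene cap_wide origin 0.77 [276. 305.] tray [-0.0279  0.0482]
scene cap_wide sil 0.78 522 x -0.043889714239960215 -0.006055019223457914 y 0.029488718594376736 0.06821792105770141
scene cap_middle origin 0.84 [257. 274.] tray [-0.0169 -0.0079]
scene cap_middle sil 0.81 363 x -0.036113691084911276 -0.004942580149319364 y -0.01776417268748038 0.015094294765783327
scene cap_middle sil 0.38 834 x -0.15785772004979665 -0.09793518782704519 y 0.13908149388895735 0.1811429186163895
scene cap_small origin 0.66 [227. 275.] tray [-0.0521 -0.044 ]
scene cap_small origin 0.22 [155. 244.] tray [-0.1102 -0.1862]
scene cap_small sil 0.58 183 x -0.05544110065297943 -0.03655257189568689 y -0.06413113273759495 -0.03785540327829389
scene cap_small sil 0.22 699 x -0.14933246251071317 -0.09554800545966022 y -0.24386335301672757 -0.17085190539106104
t 21.55 board [-0.074 -0.005] z 0.3052 yaw_b -0.0 w 0.004174760656136204 F [-0.2927 -0.4391  0.6282]
delta [ 0.074  -0.005  -0.0048] roll -0.0
```

```bash
python3 -m inch '0.213 0.045 0 0 0; 0.213 0.045 0 0 0; 0.213 0.045 0 0 0; 0.213 0.045 0 0 0; 0.213 0.045 0 0 0' >/dev/null
python3 -m inch '0 0 0 0 0; 0 0 0 0 0; 0 0 0 0 0'
python3 -c "
from h import *
to(.139,-.051,.213,0)"
```

```text
clock: 22.35
position: [0.6699, -0.0503, 0.3052]
ee_rot: [-3.139, 0.12, 0.002]
force: [0.3, 0.1, 0.8]
width: 0.008
gripper_force: 0.0
t 22.35 board [ 0.1377 -0.0494] z 0.3052 yaw_b 0.0 w 0.008310309386886363 F [0.2972 0.0755 0.7763]
delta [0.0014 0.0016 0.0922] roll 0.001
```

```bash
python3 -m inch '0.002 0.001 0.05 0 0; 0.002 0.001 0.08 0 0; 0.002 0.001 0.092 0 0; 0.002 0.001 0.095 0 0; 0.002 0.001 0.095 0 0'
python3 -m inch '0 0 0.001 0 0; 0 0 0.002 0 0; 0 0 0.002 0 0'
python3 -m inch '0 0 0.001 0 0; 0 0 0.001 0 0'
python3 -m inch '0 0 0.001 0 0; 0 0 0.001 0 0'
```

```text
clock: 22.85
position: [0.6731, -0.0519, 0.2114]
ee_rot: [-3.139, 0.121, -0.002]
force: [0.4, 0.5, -0.3]
width: 0.005
gripper_force: 0.0
clock: 23.15
position: [0.6732, -0.0522, 0.2092]
ee_rot: [3.139, -0.121, 0.002]
force: [-0.6, -0.2, 1.0]
width: 0.007
gripper_force: 0.0
clock: 23.35
position: [0.6729, -0.0522, 0.2074]
ee_rot: [3.139, -0.121, 0.0]
force: [0.6, 0.1, -0.3]
width: 0.01
gripper_force: 0.0
clock: 23.55
position: [0.6733, -0.0522, 0.207]
ee_rot: [-3.139, 0.121, -0.002]
force: [-1.1, -0.4, 4.9]
width: 0.007
gripper_force: 2.4
```

```bash
python3 -m inch '0 0 0.001 0 0; 0.004 0 0.001 0 0; 0.008 0 0.001 0 0; 0.014 0 0.001 0 0; 0.02 0 0.001 0 0'
python3 -m inch '0.008 0 0 0 0; 0.012 0 0 0 0; 0.012 0 -0.04 0 0; 0.012 0 -0.09 0 0; -0.1 0 -0.1 0 0'
python3 -m inch '-0.2 0 0 0 0; -0.2 0 0 0 0; -0.2 0 0 0 0; -0.2 0 0 0 0; -0.2 0 0 0 0' >/dev/null
python3 chk.py
python3 - <<'E'
from h import *
for cam in ["top","scene"]:
  arm.get_image(cam)
  for d in arm.place_of(cam,"pot_a"): print(cam,round(d["conf"],2),ray(cam,d["point"],.045))
E
```

```text
clock: 24.05
position: [0.6937, -0.0537, 0.2064]
ee_rot: [-3.139, 0.121, -0.004]
force: [1.2, -0.5, 2.2]
width: 0.009
gripper_force: 0.7
clock: 24.55
position: [0.662, -0.051, 0.3071]
ee_rot: [-3.138, 0.122, -0.028]
force: [2.1, 0.6, 0.5]
width: 0.006
gripper_force: 0.0
top cap_wide origin 0.73 [154. 297.] tray [-0.0275  0.0521]
top cap_wide sil 0.68 360 x -0.04753526484482001 -0.008237736729348966 y 0.030875822078512673 0.06663047089870905
top cap_middle origin 0.68 [155. 326.] tray [-0.0235 -0.0015]
top cap_middle sil 0.62 235 x -0.03688091114680106 -0.005916752662595615 y -0.01770167174255518 0.012103025059869703
top cap_small origin 0.63 [159. 352.] tray [-0.0258 -0.0499]
top cap_small sil 0.5 168 x -0.03929226138524666 -0.014314999213607349 y -0.06246401433694084 -0.03807746190144028
scene cap_wide origin 0.76 [275. 305.] tray [-0.0289  0.0476]
scene cap_wide sil 0.83 486 x -0.044164720249274064 -0.008175272189773708 y 0.030583479627401502 0.06819805447504862
scene cap_middle origin 0.69 [256. 274.] tray [-0.0174 -0.0102]
scene cap_middle sil 0.76 345 x -0.03519745101505431 -0.004063767118885675 y -0.018643346445159262 0.012816150595262418
scene cap_small origin 0.53 [235. 262.] tray [-0.0288 -0.049 ]
scene cap_small sil 0.72 249 x -0.03792198573978034 -0.01257525770294754 y -0.06482870678894177 -0.03415851500129085
scene cap_small sil 0.25 337 x -0.03602964902880132 -0.005082595067661844 y -0.018643346445159262 0.012981918055457465
t 25.75 board [-0.0769 -0.0509] z 0.2996 yaw_b -0.0 w 0.00870296242976099 F [-0.1699 -0.339   0.3002]
delta [ 0.0768 -0.051  -0.0104] roll -0.0
top 0.97 [ 0.5964 -0.1605  0.045 ]
top 0.78 [0.4578 0.0876 0.045 ]
top 0.56 [0.6274 0.1722 0.045 ]
top 0.52 [ 0.6925 -0.002   0.045 ]
scene 0.77 [0.4572 0.0827 0.045 ]
scene 0.69 [ 0.6124 -0.1622  0.045 ]
scene 0.69 [0.6217 0.1696 0.045 ]
scene 0.56 [ 0.4521 -0.049   0.045 ]
```

```bash
python3 -m inch '0 0 -0.03 0 0; 0 0 -0.04 0 0; 0 0 -0.04 0 0; 0 0 -0.04 0 0; 0 0 -0.04 0 0'; python3 -c "
from cell import arm
print(arm.sign_off())"
```

```text
clock: 26.45
position: [0.4553, -0.0354, 0.3389]
ee_rot: [3.139, -0.121, -0.002]
force: [-0.0, 0.1, -0.2]
width: 0.003
gripper_force: 0.0
the job is handed in; nothing more can be done
None
```

I swept all three caps through the gap into the tray and handed the job in at about 26 s; the sign-off gave no verdict. The last camera measurements put every cap well inside the walls and the pots where they started. The middle and small caps had landed on edge against the board, so I tipped them flat by pressing and dragging with the closed fingertips.

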